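Draw the plug gauge up to the height master and hold it

TASK

At the gauging station of a connector line, the height master (square aluminium bar with a red top) has fallen over: stand it upright on the bench, red end up, and let go of it. Then take the green plug gauge by its handle and draw it gently straight up, without forcing it sideways and without pulling it right out of its bore, until the upper face of its dark collar is level with the top of the standing height master. Finish while holding the plug there, and leave the yellow plug, the trays and the bottle alone.

Things in the scene. Friction and masses are not known exactly. Their poses are not given: they have to be found in the camera images.
- height_master: Square aluminium bar, 40 x 40 x 115 mm, 0.4 to 0.6 kg, with a dark 10 mm foot band and a red 12 mm band at the top. Starts lying on one of its long sides. Origin at its middle; z runs along the bar from the dark foot to the red top. Standing, its origin is 57.5 mm above the bench.
- master_top (a point): Centre of the red top face of the height master, 57.5 mm from its middle; 115 mm above the bench when the master stands.
- green_plug: Plug gauge, 111 mm long, about 0.15 kg, loose in a bore of the gauge block: steel shank 16 mm across, 60 mm long; dark collar 26 mm across, 6 mm thick, resting on the block; green round handle 22 mm across, 45 mm long. Origin: centre of the shank's lower end, 20 mm above the bench at the start; z up the axis. Only weight and rubbing resist the pull; let go, it slides back down.
- green_mark (a point): Centre of the upper face of the green plug's collar (foot of the green handle), 66 mm above the plug's lower end; 86 mm above the bench at the start. The handle reaches from here to 45 mm higher.
- yellow_plug: The same plug gauge with a yellow handle, in the other bore. To be left alone. Origin at the centre of the shank's lower end, z up.
- gauge_block: Aluminium block bolted to the bench, 80 (x) x 150 (y) x 80 mm high, flat top. Origin at the centre of its underside, z up. Two through bores, 17.5 mm wide, on its y axis at y = -38 and +38 mm.
- bore_left (a point): Centre of the mouth of the bore at the block's y = +38 mm, on the top face.
- bore_right (a point): Centre of the mouth of the bore at the block's y = -38 mm, on the top face. Either plug may be in either bore.
- blue_tray: Blue open tray of small parts, 130 x 190 x 26 mm. To be left alone. Origin at the centre of its underside.
- red_tray: Red open tray of small parts, 130 x 190 x 26 mm. To be left alone. Origin at the centre of its underside.
- bottle: White bottle with blue cap, 54 mm in diameter, 130 mm high. To be left alone. Origin at the centre of its underside.
There are look-alikes about, which are no part of the job. What is shaped like the gauge_block but pink is not meant.

How it is judged:
On the way:
1. the height master stands upright on the bench, red end up, let go, with the green plug still down (angle between height_master's own z axis and vertical below 0.08 rad and height (world z) of height_master between 0.0525 and 0.0625 m and linear speed of height_master below 0.02 m/s and contact force between height_master and the arm below 0.3 N and contact force between height_master and the fingers below 0.3 N and height (world z) of green_mark below 0.094 m), for 0.2 s.
At the end, for the whole second after the job is handed in: Master upright on the bench within 0.08 rad, let go; gripper holding the green plug still, its collar top 115 mm above the bench within 7 mm, shank in its bore within 0.08 rad of straight and under 25 N against it; yellow plug moved under 10 mm, trays and bottle under 20 mm (angle between height_master's own z axis and vertical below 0.08 rad and height (world z) of height_master between 0.0525 and 0.0625 m and linear speed of each of height_master, green_plug below 0.02 m/s and contact force between height_master and the arm below 0.3 N and contact force between height_master and the fingers below 0.3 N and height (world z) of green_mark between 0.108 and 0.122 m and contact force between green_plug and the fingers above 1 N and angle between the z axis of green_plug and the z axis of gauge_block, either way round below 0.08 rad and (horizontal distance between green_plug and bore_left below 0.004 m or horizontal distance between green_plug and bore_right below 0.004 m) and contact force between green_plug and gauge_block below 25 N and distance of yellow_plug from where it was at the start of the episode below 0.01 m and distance of each of blue_tray, red_tray, bottle from where it was at the start of the episode below 0.02 m); the arm keeps its last pose, push and grip.
It fails at once if the green plug is pulled right out of its bore (height (world z) of green_plug above 0.078 m).
It fails at once if the green plug is forced against its bore with more than 60 N (contact force between green_plug and gauge_block above 60 N).
It fails at once if the yellow plug is disturbed (distance of yellow_plug from where it was at the start of the episode above 0.015 m).
It fails at once if a tray is pushed away (distance of any of blue_tray, red_tray from where it was at the start of the episode above 0.03 m).
It fails at once if the bottle is pushed away or knocked over (distance of bottle from where it was at the start of the episode above 0.03 m or angle between bottle's own z axis and vertical above 0.4 rad).
It also fails if it takes over 54 s, if anything falls off the work surface, if the arm or the gripper's body presses on something with over 40 N, if the wrist force passes 120 N, or if a joint passes its speed limit or range.

ROBOT

A 6-joint arm with a two-finger parallel gripper is mounted at the origin on the work surface. World frame = base frame: x ahead of the robot, y to its left, z up, the work surface at z = 0. Lengths are in m, angles in rad, forces in N, time in s.
With the tool pointing down it reaches from about 0.375 to 0.975 m from the base axis. Payload 3.8 kg.
Tool frame: the origin (TCP) lies at the very end of the fingers, on their centre line; the grasp point (between the pads) lies 19 mm behind it; z points along the fingers, y is the line along which they close (so a half turn about z gives the same grasp; the last joint's range is limited). The gripper opens to 85 mm and grips with 20 to 120 N. Pads are 22 mm wide; open, the fingers measure 114 mm over their backs; the gripper's body (76 mm by 85 mm) begins 54 mm behind the grasp point. The pads swing forward as they close: fully open they stand 13 mm farther back than shut.
Start: joints at [-1.303, 0.264, 1.604, -0, 1.274, -0.037], TCP at [0.203, -0.644, 0.231] pointing down, gripper open.
Joint ranges: [-2.63, 2.63], [-0.94, 2.18], [0.31, 2.57], [-1.31, 4.45], [0, 2.66], [-2.55, 2.55]. Speed limits (rad/s): [2.57, 2.57, 3.14, 3.14, 3.14, 3.14].

INTERFACE

Orientations are given as a rotation vector (axis times angle).
In Python, from workcell import read_state, read_camera, calibration, finish_job gives the robot as it stands.
- The arm moves only by the tool step_arm, never from a script. Its argument "commands" is a list of rows, each an object of numbers: "fingers": the gripper's target within -1 to 1 (shut at 1, half-way at 0, fully open at -1); "dx", "dy", "dz": the shift along the tool's x, y, z in m; "roll": the turn about the tool's z in degrees. In form: [{"fingers": .., "dx": .., "dy": .., "dz": .., "roll": ..}, ...]. A call has 1 to 8 rows; each row is the pose to reach, as a shift and turn from the pose commanded when the call began, along the tool's axes at that moment; what a row does not reach only later rows make up. A row lasts 1/8 s, in which the tool goes at most 62.5 mm and 10.7 degrees, less where a joint would pass 70% of its speed; a pose out of reach is approached as far as the arm can. A call with a gripper value outside its range is refused whole. The fingers move at their own pace and stop on an object; "squeeze" is the grip in N (left out, the last holds). Time passes only in rows, so rows that repeat a pose let the fingers close. It gives the time, the measured TCP pose, the force, the opening and the grip force at its end, in the units of the state.
- read_state(): the state, without advancing time (a new reading comes with each control period).
- read_camera(name): name is "scene" or "top"; returns (picture, depth): 420x560x3 uint8, blue, green, red; 420x560 float32, m along the optical axis (not along the pixel's ray), 0 where there is no reading.
- calibration(name): a dict with "intrinsics" (3x3 intrinsics, pixels), "k1" (the pictures are not rectified: a ray, as slopes to the right and down, at radius r is drawn at 1 + k1 r^2 times it, then the intrinsics apply), "world_to_cam" (4x4, takes a point from world to camera coordinates). Camera axes: x right, y up, looking along -z (the intrinsics and any distortion apply to the point x, -y, -z); pixel columns grow to the right and rows downward; lengths in m; the calibration is good to about 2 mm. A picture is of the moment at which its call begins. calibration takes no time and is no camera call.
- finish_job(): hands the job in; it is judged then, once.
The state is a dict: "time": time; "q": joint angles; "joint_vel": joint speeds; "joint_torque": joint torques, N m; "tool_pos": TCP position; "tcp_rot": TCP orientation; "wrist_force": force on the tool from outside, world axes, zero at the start; "torque": the same for the moment, N m; "width": opening from 0.0 (shut) to 1.0 (fully open); "grip_force": force on a finger pad.
Only numpy, scipy, OpenCV 4.12 (cv2) and the standard library are available. Lean on these libraries where they do the work, as an engineer would, in place of code of your own. Each camera call takes 0.05 s, during which the arm holds its last target. There are 200 camera calls.

## Working session

There is one attempt and no reset: what is moved stays moved. The work goes in short steps, Python scripts to look and compute and a tool call to move; the robot and the scene stay as the last step left them, time stands still between calls to the robot, and variables do not carry over. Pictures are saved under pics/ and viewed, at most 10 in all, crops included, and the job is handed in when it is done.

Besides the shell and the picture viewer there is one more tool, called after "Request:" as name([rows], argument=value, ...), one row to a line, values as JSON. step_arm: Moves the arm, as the interface text tells. Its arguments: {"type":"object","properties":{"commands":{"type":"array","items":{"type":"object","properties":{"fingers":{"type":"number"},"dx":{"type":"number"},"dy":{"type":"number"},"dz":{"type":"number"},"roll":{"type":"number"}}}},"squeeze":{"type":"number"}},"required":["commands"]}

```bash
mkdir -p pics; cat > h.py <<'E'
import numpy as np, cv2
from workcell import *
def cam(n,tag=None):
    im,d=read_camera(n); im=np.asarray(im)
    if tag: cv2.imwrite(f'pics/{tag}.png',im)
    return im,np.asarray(d)
def ray(n,uv):
    c=calibration(n);K=np.array(c['intrinsics']);T=np.array(c['world_to_cam']);k=c['k1']
    uv=np.atleast_2d(np.array(uv,float)); s=(uv-K[:2,2])/[K[0,0],K[1,1]]
    p=s.copy()
    for _ in range(20): p=s/(1+k*(p**2).sum(1,keepdims=True))
    dc=np.c_[p[:,0],-p[:,1],-np.ones(len(p))]
    R=T[:3,:3];o=-R.T@T[:3,3]
    return o,dc@R
def onz(n,uv,z):
    o,d=ray(n,uv); return o+d*((z-o[2])/d[:,2])[:,None]
def dep(n,uv,d):
    o,r=ray(n,uv); uv=np.atleast_2d(uv).astype(int)
    return o+r*d[uv[:,1],uv[:,0]][:,None]
E
python3 - <<'E'
from h import *
for n in('top','scene'):
    im,d=cam(n,n+'0'); np.save(n+'0.npy',d); o,_=ray(n,[[0,0]]); print(n,o)
a=[cv2.imread(f'pics/{n}0.png') for n in('top','scene')]
s=read_state(); print(s['time'],s['tool_pos'],s['tcp_rot'],s['wrist_force'])
E
```

```text
top [0.39101456 0.03272381 1.33066924]
scene [0.89022607 0.69076244 0.53150404]
0.1 [ 0.20236916 -0.64326313  0.23007823] [-3.10320625e+00 -4.76611926e-01  3.62353629e-04] [ 0.35488987 -0.26089784  0.33727865]
```

View pics/top0.png

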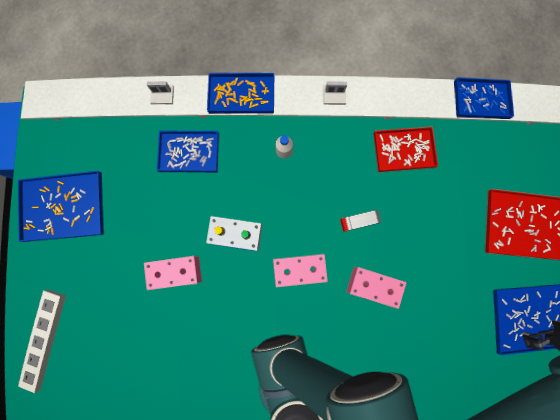

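View pics/scene0.png

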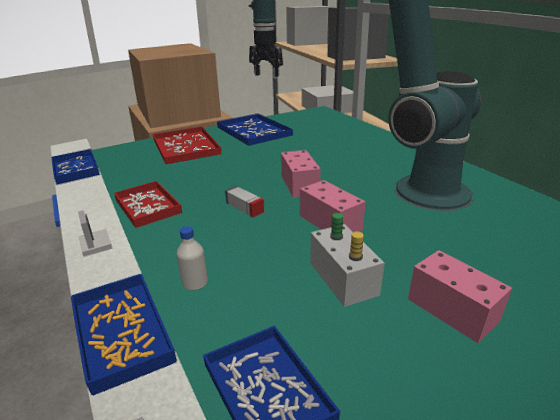

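The top view shows the master lying at (360,220), red end at (345,223). The white block is at (234,233), with yellow at (219,230) and green at (245,234). Lookalikes are the pink blocks at (172,272), (300,270) and (377,287), whose bores show bench green; the red trays at (405,149) and (525,224) could be taken for the red band. I choose the bar at (360,220) and the green handle at (245,234), and check both in a crop.

```bash
python3 - <<'E'
from h import *
im=cv2.imread('pics/top0.png');d=np.load('top0.npy')
cv2.imwrite('pics/crop0.png',cv2.resize(im[195:260,195:395],None,fx=4,fy=4,interpolation=cv2.INTER_CUBIC))
hsv=cv2.cvtColor(im,cv2.COLOR_BGR2HSV)
H,S,V=[hsv[...,i].astype(int) for i in range(3)]
vv,uu=np.mgrid[:420,:560]
def box(m,u0,u1,v0,v1): return m&(uu>=u0)&(uu<=u1)&(vv>=v0)&(vv<=v1)
# master: points higher than 30 mm by depth
P=dep('top',np.c_[uu.ravel(),vv.ravel()],d).reshape(420,560,3)
m=box(P[...,2]>0.03,330,395,200,240)
q=P[m]; print('z top',np.median(q[:,2]),m.sum())
XY=onz('top',np.c_[uu[m],vv[m]],0.04)[:,:2]
r=cv2.minAreaRect((XY*1000).astype(np.float32));print('rect',r)
mr=m&((H<10)|(H>170))&(S>150); Xr=onz('top',np.c_[uu[mr],vv[mr]],0.04)[:,:2];print('red',Xr.mean(0),mr.sum(),'all',XY.mean(0))
# plugs
for nm,(lo,hi),b in(('yel',(20,35),(205,232,220,240)),('grn',(45,75),(235,256,224,244))):
    mm=box((H>lo)&(H<hi)&(S>150),*b); pz=P[mm];  print(nm,mm.sum(),np.median(pz[:,2]),pz[:,2].max())
    mt=mm&(P[...,2]>0.125); 
    if mt.sum(): print(' top',onz('top',np.c_[uu[mt],vv[mt]],0.131)[:,:2].mean(0),mt.sum())
mb=box((P[...,2]>0.07)&(P[...,2]<0.09),200,268,210,255)
XB=onz('top',np.c_[uu[mb],vv[mb]],0.08)[:,:2];print('block',cv2.minAreaRect((XB*1000).astype(np.float32)),np.median(P[mb][:,2]))
E
```

```text
z top 0.04031360983451471 509
rect ((513.3685913085938, -205.30438232421875), (175.24386596679688, 116.62242889404297), 86.90038299560547)
red [ 0.49812687 -0.14986295] 51 all [ 0.51097416 -0.20021397]
yel 51 0.129756822546087 0.1355167914015769
 top [0.47120783 0.21915186] 42
grn 40 0.13082884444227716 0.13533852076988073
 top [0.46022319 0.14341475] 39
block ((465.8885498046875, 182.24264526367188), (151.49859619140625, 80.17526245117188), 82.45584869384766) 0.08026578593875011
```

View pics/crop0.png

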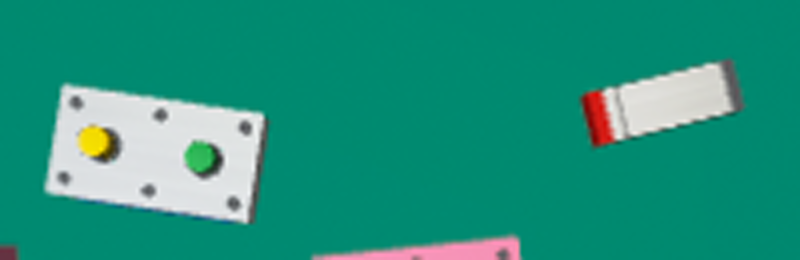

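The crop confirms both: white block with yellow (95,142) and green (200,157) plugs, and the bar with its red end at crop (597,118) and dark foot at (733,86). I'll fit the bar without outliers.

```bash
python3 - <<'E'
from h import *
from scipy.spatial.transform import Rotation as Ro
d=np.load('top0.npy');im=cv2.imread('pics/top0.png');hsv=cv2.cvtColor(im,cv2.COLOR_BGR2HSV)
vv,uu=np.mgrid[:420,:560]
P=dep('top',np.c_[uu.ravel(),vv.ravel()],d).reshape(420,560,3)
m=((P[...,2]>0.035)&(uu>330)&(uu<395)&(vv>200)&(vv<240)).astype(np.uint8)
m=cv2.morphologyEx(m,cv2.MORPH_OPEN,np.ones((3,3),np.uint8))>0
XY=onz('top',np.c_[uu[m],vv[m]],0.04)[:,:2]
(c,s,a)=cv2.minAreaRect((XY*1000).astype(np.float32));print(c,s,a,XY.mean(0))
# body by colour: bright or red, at z=.04
w,V=np.linalg.eigh(np.cov(XY.T));print(V[:,1],np.sqrt(w*12))
# clearances
for n,uv in(('bottle',(284,150)),('pinkmid right',(327,270)),('pink right',(377,287)),('redtray',(405,150))): print(n,onz('top',[uv],.05))
st=read_state();print(Ro.from_rotvec(st['tcp_rot']).as_matrix().round(3),st['q'],st['width'])
E
```

```text
(511.04559326171875, -200.55731201171875) (39.89027786254883, 114.63604736328125) 14.409887313842773 [ 0.51096825 -0.19970794]
[-0.24835564  0.96866892] [0.03937958 0.11512148]
bottle [[0.72409686 0.03567645 0.05      ]]
pinkmid right [[ 0.35970822 -0.09576061  0.05      ]]
pink right [[ 0.30953824 -0.24578931  0.05      ]]
redtray [[ 0.72972738 -0.34067147  0.05      ]]
[[ 0.954  0.3   -0.001]
 [ 0.3   -0.954  0.002]
 [ 0.    -0.002 -1.   ]] [-1.30293511e+00  2.64682526e-01  1.60524689e+00  1.06195681e-06
  1.27367556e+00 -3.69312716e-02] 1.001034769330711
```

Request:
step_arm([
  {"fingers": -1,"dx": 0.429,"dy": -0.36,"dz": 0.08,"roll": -87},
  {"fingers": -1,"dx": 0.429,"dy": -0.36,"dz": 0.08,"roll": -87},
  {"fingers": -1,"dx": 0.429,"dy": -0.36,"dz": 0.08,"roll": -87},
  {"fingers": -1,"dx": 0.429,"dy": -0.36,"dz": 0.08,"roll": -87},
  {"fingers": -1,"dx": 0.429,"dy": -0.36,"dz": 0.08,"roll": -87},
  {"fingers": -1,"dx": 0.429,"dy": -0.36,"dz": 0.08,"roll": -87},
  {"fingers": -1,"dx": 0.429,"dy": -0.36,"dz": 0.08,"roll": -87},
  {"fingers": -1,"dx": 0.429,"dy": -0.36,"dz": 0.08,"roll": -87},
], squeeze=20)

```text
time: 1.1
tool_pos: [0.4693, -0.2247, 0.1601]
tcp_rot: [1.939, 2.471, -0.0]
wrist_force: [0.9, 0.1, 0.5]
width: 1.001
grip_force: 0.0
```

```bash
cat >> h.py <<'E'
from scipy.spatial.transform import Rotation as Ro
def to(xyz,yaw):
    s=read_state();R=Ro.from_rotvec(s['tcp_rot']).as_matrix();d=R.T@(np.array(xyz)-s['tool_pos'])
    cy=np.degrees(np.arctan2(R[1,0],R[0,0]));print('t',s['time'],'pos',np.round(s['tool_pos'],4),'yaw',cy.round(2),'shift',d.round(4),'roll',round(cy-yaw,2),'w',s['width'],'F',np.round(s['wrist_force'],2),'T',np.round(s['torque'],2),'g',s['grip_force'])
E
python3 -c "
from h import *
to([.5035,-.171,.15],104.4)"
```

```text
t 1.1 pos [ 0.4693 -0.2247  0.1601] yaw 103.75 shift [0.044  0.046  0.0101] roll -0.65 w 1.0007436436533732 F [0.87 0.1  0.53] T [ 0.04 -0.03 -0.02] g 0.0
```

Request:
step_arm([
  {"fingers": -1,"dx": 0.044,"dy": 0.046,"dz": 0.01,"roll": -0.6},
  {"fingers": -1,"dx": 0.044,"dy": 0.046,"dz": 0.01,"roll": -0.6},
  {"fingers": -1,"dx": 0.044,"dy": 0.046,"dz": 0.01,"roll": -0.6},
])

```text
time: 1.48
tool_pos: [0.5029, -0.1729, 0.1501]
tcp_rot: [-1.932, -2.476, 0.001]
wrist_force: [-0.1, -0.4, -0.5]
width: 0.998
grip_force: 0.0
```

```bash
python3 -c "
from h import *
to([.5035,-.171,.005],104.4)
cam('scene','s1')"
```

```text
t 1.475 pos [ 0.5029 -0.1729  0.1501] yaw 104.09 shift [0.0017 0.0012 0.1451] roll -0.31 w 0.9984614030736361 F [-0.15 -0.43 -0.47] T [ 0.05 -0.03 -0.01] g 0.0
```

View pics/s1.png

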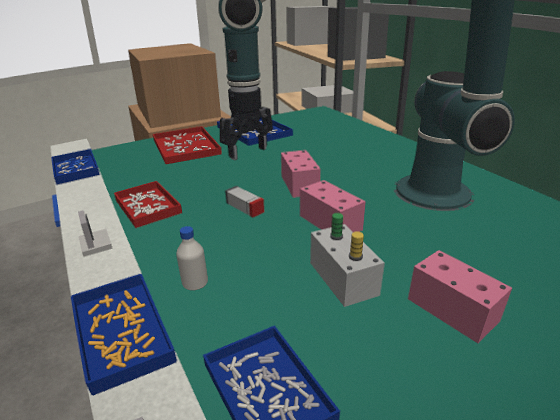

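The gripper hovers over the bar at about (245,150), lined up. I'll descend and close.

Request:
step_arm([
  {"fingers": -1,"dx": 0.001,"dy": 0.001,"dz": 0.05,"roll": 0},
  {"fingers": -1,"dx": 0.001,"dy": 0.001,"dz": 0.1,"roll": 0},
  {"fingers": -1,"dx": 0.001,"dy": 0.001,"dz": 0.13,"roll": 0},
  {"fingers": -1,"dx": 0.001,"dy": 0.001,"dz": 0.144,"roll": 0},
  {"fingers": -1,"dx": 0.001,"dy": 0.001,"dz": 0.144,"roll": 0},
  {"fingers": 1,"dx": 0.001,"dy": 0.001,"dz": 0.144,"roll": 0},
  {"fingers": 1,"dx": 0.001,"dy": 0.001,"dz": 0.144,"roll": 0},
  {"fingers": 1,"dx": 0.001,"dy": 0.001,"dz": 0.144,"roll": 0},
], squeeze=20)

```text
time: 2.52
tool_pos: [0.505, -0.1723, 0.008]
tcp_rot: [1.933, 2.474, 0.001]
wrist_force: [-1.2, -0.7, 6.6]
width: 0.465
grip_force: 21.8
```

Request:
step_arm([
  {"fingers": 1},
  {"fingers": 1},
  {"fingers": 1},
  {"fingers": 1},
])

```text
invalid input
```

```bash
python3 -c "
from h import *
to([.5035,-.171,.006],104.4)"
```

```text
t 2.525 pos [ 0.505  -0.1723  0.008 ] yaw 104.02 shift [ 0.0016 -0.0011  0.002 ] roll -0.38 w 0.4645438748986208 F [-1.18 -0.65  6.61] T [-0.14  0.29 -0.08] g 21.78234726190567
```

Request:
step_arm([
  {"fingers": 1,"dx": -0.005,"dy": 0,"dz": -0.011,"roll": 0},
  {"fingers": 1,"dx": -0.011,"dy": 0,"dz": -0.021,"roll": 0},
  {"fingers": 1,"dx": -0.018,"dy": 0,"dz": -0.031,"roll": 0},
  {"fingers": 1,"dx": -0.027,"dy": 0,"dz": -0.039,"roll": 0},
  {"fingers": 1,"dx": -0.036,"dy": 0,"dz": -0.046,"roll": 0},
  {"fingers": 1,"dx": -0.046,"dy": 0,"dz": -0.052,"roll": 0},
  {"fingers": 1,"dx": -0.046,"dy": 0,"dz": -0.052,"roll": 0},
])

```text
time: 3.4
tool_pos: [0.5161, -0.2177, 0.0593]
tcp_rot: [1.934, 2.473, 0.001]
wrist_force: [0.4, -0.2, -4.1]
width: 0.464
grip_force: 21.3
```

```bash
python3 -c "
from h import *
to([.5035,-.171,.006],104.4)
im,d=cam('scene'); cv2.imwrite('pics/s2.png',cv2.resize(im[80:240,170:330],None,fx=3.5,fy=3.5))"
```

```text
t 3.4 pos [ 0.5161 -0.2177  0.0593] yaw 103.95 shift [ 0.0484 -0.001   0.0533] roll -0.45 w 0.46445141534156686 F [ 0.37 -0.24 -4.1 ] T [ 0.19 -0.01 -0.04] g 21.290201246738434
```

View pics/s2.png

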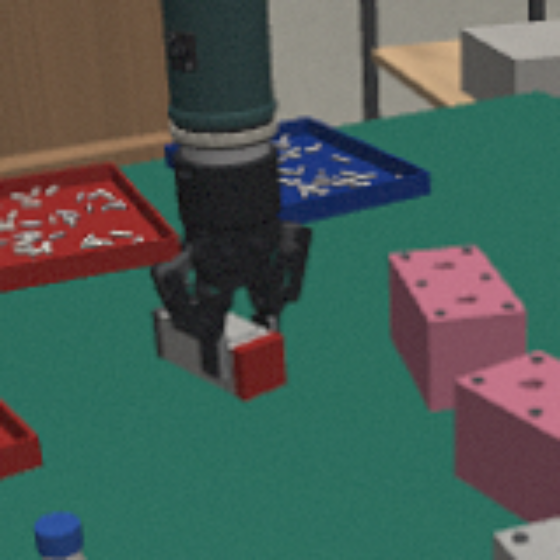

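The bar stayed horizontal in the pads: red face at crop (260,365), foot lifted at (160,330). Pad friction outweighs gravity at this grip point. I'll put it down and regrip nearer the red end.

Request:
step_arm([
  {"fingers": 1,"dx": 0,"dy": 0,"dz": 0.02,"roll": 0},
  {"fingers": 1,"dx": 0,"dy": 0,"dz": 0.04,"roll": 0},
  {"fingers": 1,"dx": 0,"dy": 0,"dz": 0.051,"roll": 0},
  {"fingers": 1,"dx": 0,"dy": 0,"dz": 0.051,"roll": 0},
  {"fingers": -0.3,"dx": 0,"dy": 0,"dz": 0.051,"roll": 0},
  {"fingers": -0.3,"dx": 0,"dy": 0,"dz": 0.051,"roll": 0},
  {"fingers": -0.3,"dx": 0.012,"dy": 0,"dz": 0.051,"roll": 0},
  {"fingers": -0.3,"dx": 0.024,"dy": 0,"dz": 0.051,"roll": 0},
])

```text
time: 4.45
tool_pos: [0.5092, -0.1925, 0.0078]
tcp_rot: [1.934, 2.475, 0.0]
wrist_force: [0.4, 0.2, 0.5]
width: 0.65
grip_force: 0.0
```

Request:
step_arm([
  {"fingers": -0.3,"dx": 0,"dy": 0,"dz": 0,"roll": 0},
  {"fingers": 1,"dx": 0,"dy": 0,"dz": 0,"roll": 0},
  {"fingers": 1,"dx": 0,"dy": 0,"dz": 0,"roll": 0},
  {"fingers": 1,"dx": 0,"dy": 0,"dz": 0,"roll": 0},
  {"fingers": 1,"dx": 0,"dy": 0,"dz": 0,"roll": 0},
], squeeze=20)

```text
time: 5.08
tool_pos: [0.5094, -0.193, 0.0078]
tcp_rot: [-1.934, -2.475, -0.001]
wrist_force: [-1.3, 4.5, 4.7]
width: 0.465
grip_force: 21.4
```

Request:
step_arm([
  {"fingers": 1,"dx": -0.003,"dy": 0,"dz": -0.011,"roll": 0},
  {"fingers": 1,"dx": -0.007,"dy": 0,"dz": -0.021,"roll": 0},
  {"fingers": 1,"dx": -0.012,"dy": 0,"dz": -0.031,"roll": 0},
  {"fingers": 1,"dx": -0.018,"dy": 0,"dz": -0.04,"roll": 0},
  {"fingers": 1,"dx": -0.018,"dy": 0,"dz": -0.04,"roll": 0},
])

```text
time: 5.7
tool_pos: [0.515, -0.2119, 0.0489]
tcp_rot: [1.933, 2.473, 0.001]
wrist_force: [-0.9, 0.8, -4.7]
width: 0.465
grip_force: 20.9
```

```bash
cat >> h.py <<'E'
def bar(n='scene'):
    # heights of bright/grey and red points near the bar, by depth
    im,d=cam(n); vv,uu=np.mgrid[:420,:560]
    P=dep(n,np.c_[uu.ravel(),vv.ravel()],d).reshape(420,560,3)
    hsv=cv2.cvtColor(im,cv2.COLOR_BGR2HSV).astype(int)
    s=np.array(read_state()['tool_pos'])
    near=(np.hypot(P[...,0]-s[0],P[...,1]-s[1])<0.14)&(P[...,2]<.2)&(d>0)
    red=near&((hsv[...,0]<8)|(hsv[...,0]>172))&(hsv[...,1]>170)
    red&=hsv[...,2]>60
    wh=near&(hsv[...,1]<40)&(hsv[...,2]>110)
    for nm,m in(('red',red),('white',wh)):
        if m.sum()>3: print(n,nm,m.sum(),'mean',P[m].mean(0).round(4),'z5/95',np.percentile(P[m][:,2],[5,95]).round(4))
    return im
E
python3 -c "
from h import *
to([.5035,-.171,.006],104.4)
im=bar(); cv2.imwrite('pics/s3.png',cv2.resize(im[80:240,170:330],None,fx=3.5,fy=3.5))"
```

```text
t 5.7 pos [ 0.515  -0.2119  0.0489] yaw 103.97 shift [ 0.0425 -0.0013  0.0428] roll -0.43 w 0.46450784166726106 F [-0.85  0.82 -4.71] T [ 0.21  0.05 -0.02] g 20.898357331752777
scene red 161 mean [ 0.5116 -0.2066  0.063 ] z5/95 [0.0472 0.0794]
scene white 40 mean [ 0.5367 -0.2752  0.0581] z5/95 [0.044  0.0737]
```

View pics/s3.png

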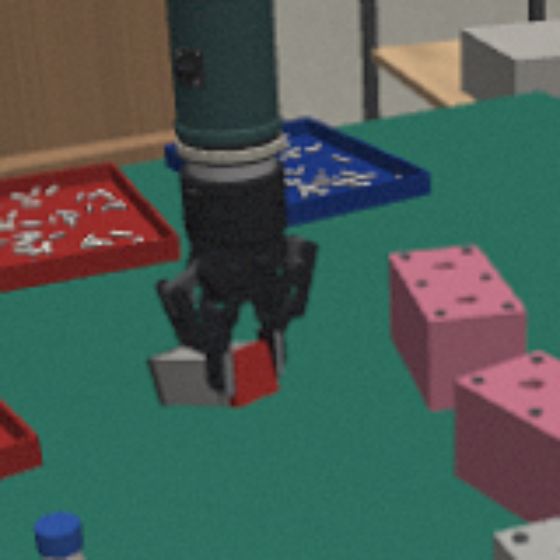

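The bar now droops only a little (foot at crop (165,400)), so it is close to pivoting. I'll ease the finger target so the grip falls below 20 N.

Request:
step_arm([
  {"fingers": 0.1,"dx": 0,"dy": 0,"dz": 0,"roll": 0},
  {"fingers": 0.1,"dx": 0,"dy": 0,"dz": 0,"roll": 0},
])

```text
time: 6.0
tool_pos: [0.5132, -0.2103, 0.047]
tcp_rot: [-1.933, -2.475, 0.0]
wrist_force: [0.2, -0.4, -4.2]
width: 0.462
grip_force: 20.9
```

```bash
python3 -c "
from h import *
to([.5035,-.171,.006],104.4)
im=bar()"
```

```text
t 6.0 pos [ 0.5132 -0.2103  0.047 ] yaw 104.01 shift [0.0404 0.0002 0.041 ] roll -0.39 w 0.4622824423978215 F [ 0.16 -0.4  -4.24] T [0.25 0.08 0.04] g 20.89803546667099
scene red 158 mean [ 0.5097 -0.2051  0.0608] z5/95 [0.0451 0.0773]
scene white 42 mean [ 0.5382 -0.2742  0.0556] z5/95 [0.0442 0.0727]
```

Request:
step_arm([
  {"fingers": 0.08,"dx": 0,"dy": 0,"dz": 0,"roll": 0},
])

```text
time: 6.18
tool_pos: [0.5135, -0.2105, 0.0473]
tcp_rot: [-1.933, -2.475, 0.0]
wrist_force: [0.3, -0.6, -4.8]
width: 0.464
grip_force: 20.9
```

Request:
step_arm([
  {"fingers": 0.075,"dx": 0,"dy": 0,"dz": 0,"roll": 0},
])

```text
time: 6.3
tool_pos: [0.5137, -0.2106, 0.0475]
tcp_rot: [-1.934, -2.476, 0.0]
wrist_force: [-0.8, 0.2, -4.9]
width: 0.469
grip_force: 20.9
```

Request:
step_arm([
  {"fingers": 0.07,"dx": 0,"dy": 0,"dz": 0,"roll": 0},
])

```text
time: 6.42
tool_pos: [0.5139, -0.2108, 0.0477]
tcp_rot: [1.934, 2.476, 0.0]
wrist_force: [-0.0, 0.1, -4.9]
width: 0.46
grip_force: 13.9
```

```bash
python3 -c "
from h import *
to([.5035,-.171,.006],104.4)
im=bar()"
```

```text
t 6.425 pos [ 0.5139 -0.2108  0.0477] yaw 104.01 shift [ 0.0411 -0.0004  0.0417] roll -0.39 w 0.4595364174118095 F [-0.02  0.11 -4.89] T [ 0.14  0.12 -0.04] g 13.930276483297348
scene red 158 mean [ 0.5106 -0.2051  0.0617] z5/95 [0.0464 0.0782]
scene white 34 mean [ 0.5357 -0.2756  0.0529] z5/95 [0.0394 0.0751]
```

The grip is down to 13.9 N and the foot is starting to sink. I'll continue gently.

Request:
step_arm([
  {"fingers": 0.067,"dx": 0,"dy": 0,"dz": 0,"roll": 0},
  {"fingers": 0.067,"dx": 0,"dy": 0,"dz": 0,"roll": 0},
])

```text
time: 6.72
tool_pos: [0.5139, -0.2109, 0.0478]
tcp_rot: [1.934, 2.475, -0.0]
wrist_force: [-0.2, 0.0, -2.7]
width: 0.469
grip_force: 7.6
```

```bash
python3 -c "
from h import *
to([.5035,-.171,.006],104.4)
im=bar()"
```

```text
t 6.725 pos [ 0.5139 -0.2109  0.0478] yaw 104.01 shift [ 0.0412 -0.0004  0.0418] roll -0.39 w 0.46940389827503687 F [-0.2   0.04 -2.74] T [ 0.01  0.06 -0.03] g 7.6312849670648575
scene red 158 mean [ 0.5105 -0.2055  0.0614] z5/95 [0.0466 0.0782]
scene white 34 mean [ 0.5352 -0.2747  0.0534] z5/95 [0.0393 0.0814]
```

```bash
python3 -c "
from h import *
im=bar(); cv2.imwrite('pics/s4.png',cv2.resize(im[120:220,190:290],None,fx=5,fy=5))"
```

```text
scene red 164 mean [ 0.5105 -0.2051  0.0622] z5/95 [0.0469 0.0784]
scene white 33 mean [ 0.5365 -0.277   0.0522] z5/95 [0.0395 0.0751]
```

View pics/s4.png

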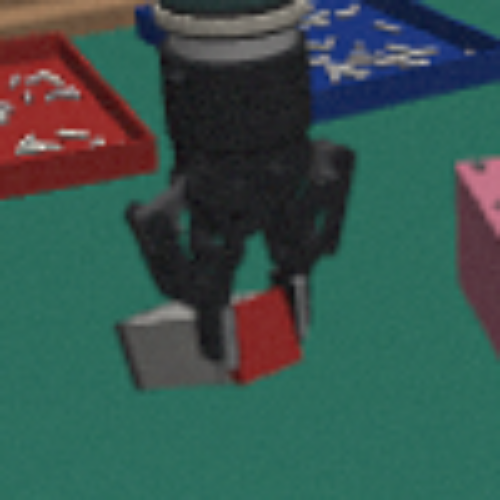

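The foot end is on the bench at crop (140,385) and the red face (265,335) is tilted up about 22°. The pivot works, so I'll swing it along the arc about the foot.

Request:
step_arm([
  {"fingers": 0.067,"dx": -0.009,"dy": 0,"dz": -0.011,"roll": 0},
  {"fingers": 0.067,"dx": -0.02,"dy": 0,"dz": -0.02,"roll": 0},
  {"fingers": 0.067,"dx": -0.033,"dy": 0,"dz": -0.029,"roll": 0},
  {"fingers": 0.067,"dx": -0.046,"dy": 0,"dz": -0.035,"roll": 0},
  {"fingers": 0.067,"dx": -0.06,"dy": 0,"dz": -0.04,"roll": 0},
  {"fingers": 0.067,"dx": -0.06,"dy": 0,"dz": -0.04,"roll": 0},
])

```text
time: 7.58
tool_pos: [0.5295, -0.2711, 0.0888]
tcp_rot: [1.933, 2.472, -0.0]
wrist_force: [-1.2, -0.2, 4.4]
width: 0.466
grip_force: 8.5
```

```bash
python3 -c "
from h import *
to([.5035,-.171,.006],104.4)
im=bar();cv2.imwrite('pics/s5.png',cv2.resize(im[100:220,180:300],None,fx=4,fy=4))"
```

```text
t 7.575 pos [ 0.5295 -0.2711  0.0888] yaw 103.94 shift [ 0.1036 -0.0013  0.0825] roll -0.46 w 0.46616467214230556 F [-1.24 -0.16  4.36] T [ 0.04  0.22 -0.05] g 8.48028302192688
scene red 165 mean [ 0.5269 -0.2568  0.1077] z5/95 [0.0973 0.1182]
```

View pics/s5.png

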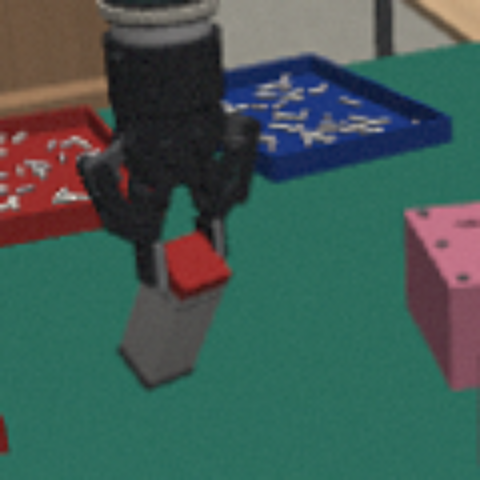

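It swings well: the red face is at crop (197,262), the foot at (155,375), about 60° up. I'll finish the arc.

Request:
step_arm([
  {"fingers": 0.067,"dx": -0.014,"dy": 0,"dz": -0.003,"roll": 0},
  {"fingers": 0.067,"dx": -0.029,"dy": 0,"dz": -0.004,"roll": 0},
  {"fingers": 0.067,"dx": -0.042,"dy": 0,"dz": -0.004,"roll": 0},
  {"fingers": 0.067,"dx": -0.054,"dy": 0,"dz": -0.003,"roll": 0},
  {"fingers": 0.067,"dx": -0.06,"dy": 0,"dz": -0.001,"roll": 0},
  {"fingers": 0.067,"dx": -0.06,"dy": 0,"dz": -0.001,"roll": 0},
])

```text
time: 8.38
tool_pos: [0.5432, -0.3282, 0.0885]
tcp_rot: [1.934, 2.474, -0.001]
wrist_force: [1.8, -2.2, 0.4]
width: 0.466
grip_force: 8.0
```

```bash
cat >> h.py <<'E'
def redplane(n='scene'):
    im,d=cam(n); vv,uu=np.mgrid[:420,:560]
    P=dep(n,np.c_[uu.ravel(),vv.ravel()],d).reshape(420,560,3)
    hsv=cv2.cvtColor(im,cv2.COLOR_BGR2HSV).astype(int); s=np.array(read_state()['tool_pos'])
    m=(np.hypot(P[...,0]-s[0],P[...,1]-s[1])<.14)&(d>0)&(P[...,2]<.15)&((hsv[...,0]<8)|(hsv[...,0]>172))&(hsv[...,1]>150)&(hsv[...,2]>120)
    q=P[m];print('n',len(q),'mean',q.mean(0).round(4),'z',np.percentile(q[:,2],[5,50,95]).round(4))
    A=np.c_[q[:,:2]-q[:,:2].mean(0),np.ones(len(q))];print('slopes',np.linalg.lstsq(A,q[:,2],rcond=None)[0].round(3))
    return im
E
python3 -c "
from h import *
to([.5035,-.171,.006],104.4)
im=redplane();cv2.imwrite('pics/s6.png',cv2.resize(im[100:220,180:300],None,fx=4,fy=4))"
```

```text
t 8.375 pos [ 0.5432 -0.3282  0.0885] yaw 103.98 shift [ 0.1622 -0.0005  0.0823] roll -0.42 w 0.46608866599100757 F [ 1.82 -2.2   0.42] T [-0.25 -0.27  0.  ] g 8.006448894739151
n 87 mean [ 0.5716 -0.317   0.0934] z [0.0047 0.1159 0.1174]
slopes [-0.703  0.097  0.093]
```

View pics/s6.png

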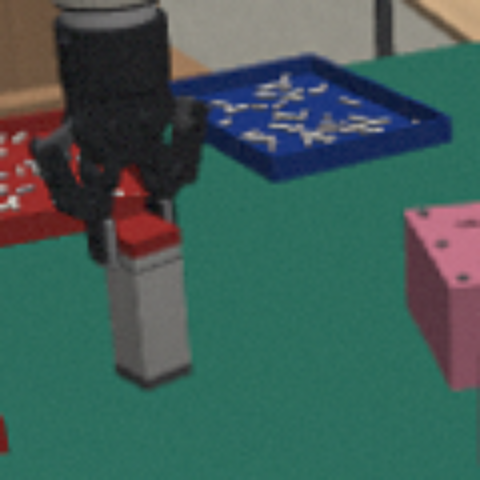

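Nearly upright: the red top at crop (148,230) is about 116 mm high and the foot is at (152,378). I'll release gently and rise.

Request:
step_arm([
  {"fingers": 0.05,"dx": 0,"dy": 0,"dz": 0,"roll": 0},
  {"fingers": 0.03,"dx": 0,"dy": 0,"dz": 0,"roll": 0},
  {"fingers": 0,"dx": 0,"dy": 0,"dz": 0,"roll": 0},
  {"fingers": -0.4,"dx": 0,"dy": 0,"dz": 0,"roll": 0},
  {"fingers": -0.4,"dx": 0,"dy": 0,"dz": 0,"roll": 0},
  {"fingers": -0.4,"dx": 0,"dy": 0,"dz": -0.03,"roll": 0},
  {"fingers": -0.4,"dx": 0,"dy": 0,"dz": -0.08,"roll": 0},
  {"fingers": -0.4,"dx": 0,"dy": 0,"dz": -0.14,"roll": 0},
])

```text
time: 9.43
tool_pos: [0.5418, -0.3265, 0.2284]
tcp_rot: [-1.932, -2.473, 0.0]
wrist_force: [0.1, -1.3, 0.1]
width: 0.698
grip_force: 0.0
```

```bash
python3 - <<'E'
from h import *
im,d=cam('scene'); vv,uu=np.mgrid[:420,:560]
P=dep('scene',np.c_[uu.ravel(),vv.ravel()],d).reshape(420,560,3)
hsv=cv2.cvtColor(im,cv2.COLOR_BGR2HSV).astype(int)
m=(abs(P[...,0]-.54)<.05)&(abs(P[...,1]+.325)<.06)&(P[...,2]>.09)&(P[...,2]<.13)&((hsv[...,0]<8)|(hsv[...,0]>172))&(hsv[...,1]>150)
top=m&(P[...,2]>.112); q=P[top]; print(m.sum(),len(q),q.mean(0),np.percentile(q[:,2],[5,50,95]))
A=np.c_[q[:,:2]-q[:,:2].mean(0),np.ones(len(q))];print(np.linalg.lstsq(A,q[:,2],rcond=None)[0])
to([.4603,.144,.17],81.7)
cv2.imwrite('pics/s7.png',cv2.resize(im[100:220,180:300],None,fx=4,fy=4))
E
```

```text
136 99 [ 0.5431222  -0.31725603  0.11558843] [0.1131449  0.11578399 0.11727128]
[-0.00413221 -0.02461975  0.11558843]
t 9.475 pos [ 0.5462 -0.3294  0.2401] yaw 104.01 shift [0.4807 0.0307 0.0657] roll 22.31 w 0.6982626150849218 F [ 2.43 -1.49  6.24] T [-0.05 -0.04 -0.01] g 0.0
```

View pics/s7.png

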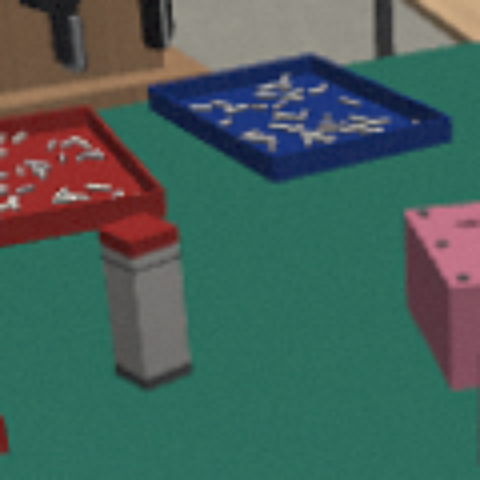

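The master stands clear of the gripper (red top at crop (140,235), z ≈ 115 mm, level). Next I'll go over the green plug.

Request:
step_arm([
  {"fingers": -0.4,"dx": 0.481,"dy": 0.031,"dz": 0.03,"roll": 22.3},
  {"fingers": -0.4,"dx": 0.481,"dy": 0.031,"dz": 0.03,"roll": 22.3},
  {"fingers": -0.4,"dx": 0.481,"dy": 0.031,"dz": 0.03,"roll": 22.3},
  {"fingers": -0.4,"dx": 0.481,"dy": 0.031,"dz": 0.03,"roll": 22.3},
  {"fingers": -0.4,"dx": 0.481,"dy": 0.031,"dz": 0.03,"roll": 22.3},
  {"fingers": -0.4,"dx": 0.481,"dy": 0.031,"dz": 0.03,"roll": 22.3},
  {"fingers": -0.4,"dx": 0.481,"dy": 0.031,"dz": 0.03,"roll": 22.3},
  {"fingers": -0.4,"dx": 0.481,"dy": 0.031,"dz": 0.03,"roll": 22.3},
])

```text
time: 10.48
tool_pos: [0.4556, 0.1494, 0.1986]
tcp_rot: [2.375, 2.057, 0.001]
wrist_force: [-0.4, -0.0, 0.5]
width: 0.697
grip_force: 0.0
```

Request:
step_arm([
  {"fingers": -0.4,"dx": 0,"dy": 0,"dz": 0,"roll": 0},
  {"fingers": -0.4,"dx": 0,"dy": 0,"dz": 0,"roll": 0},
  {"fingers": -0.4,"dx": 0,"dy": 0,"dz": 0,"roll": 0},
])

```text
time: 10.85
tool_pos: [0.4568, 0.146, 0.1986]
tcp_rot: [2.378, 2.053, -0.0]
wrist_force: [-0.0, -0.6, 0.9]
width: 0.704
grip_force: 0.0
```

```bash
python3 - <<'E'
from h import *
to([.4603,.144,.092],81.7)
# green handle in scene view: axis estimate by rays at handle mid height and depth
im,d=cam('scene'); vv,uu=np.mgrid[:420,:560]
P=dep('scene',np.c_[uu.ravel(),vv.ravel()],d).reshape(420,560,3)
hsv=cv2.cvtColor(im,cv2.COLOR_BGR2HSV).astype(int)
g=(np.hypot(P[...,0]-.46,P[...,1]-.144)<.03)&(P[...,2]>.09)&(P[...,2]<.128)&(hsv[...,1]>120)
q=P[g];print(g.sum(),q.mean(0),q[:,2].min(),q[:,2].max())
o,_=ray('scene',[[0,0]]);f=(q.mean(0)-o)[:2];f/=np.linalg.norm(f)
print('axis ~',q.mean(0)[:2]+f*0.011*0.79)
E
```

```text
t 10.85 pos [0.4568 0.146  0.1986] yaw 81.62 shift [-0.0014  0.0038  0.1066] roll -0.08 w 0.704038140354461 F [-0.04 -0.58  0.93] T [-0.02 -0.01 -0.01] g 0.0
121 [0.46709711 0.15216022 0.10979788] 0.09031047659015679 0.12798756086648017
axis ~ [0.4617287  0.14532676]
```

Request:
step_arm([
  {"fingers": -0.4,"dx": -0.001,"dy": 0.004,"dz": 0.03,"roll": 0},
  {"fingers": -0.4,"dx": -0.001,"dy": 0.004,"dz": 0.06,"roll": 0},
  {"fingers": -0.4,"dx": -0.001,"dy": 0.004,"dz": 0.09,"roll": 0},
  {"fingers": -0.4,"dx": -0.001,"dy": 0.004,"dz": 0.106,"roll": 0},
  {"fingers": -0.4,"dx": -0.001,"dy": 0.004,"dz": 0.106,"roll": 0},
  {"fingers": -0.4,"dx": -0.001,"dy": 0.004,"dz": 0.106,"roll": 0},
])

```text
time: 11.65
tool_pos: [0.4613, 0.1455, 0.0937]
tcp_rot: [2.376, 2.054, 0.003]
wrist_force: [-0.8, 0.3, 0.2]
width: 0.698
grip_force: 0.0
```

```bash
python3 -c "
from h import *
to([.461,.1446,.092],81.7)"
```

```text
t 11.65 pos [0.4613 0.1455 0.0937] yaw 81.68 shift [-0.0009 -0.0002  0.0017] roll -0.02 w 0.6984925577203615 F [-0.83  0.26  0.24] T [ 0.02  0.01 -0.02] g 0.0
```

Request:
step_arm([
  {"fingers": 0.2,"dx": 0,"dy": 0,"dz": 0,"roll": 0},
  {"fingers": 0.3,"dx": 0,"dy": 0,"dz": 0,"roll": 0},
  {"fingers": 0.4,"dx": 0,"dy": 0,"dz": 0,"roll": 0},
  {"fingers": 0.45,"dx": 0,"dy": 0,"dz": 0,"roll": 0},
  {"fingers": 0.5,"dx": 0,"dy": 0,"dz": 0,"roll": 0},
  {"fingers": 0.6,"dx": 0,"dy": 0,"dz": 0,"roll": 0},
  {"fingers": 0.6,"dx": 0,"dy": 0,"dz": 0,"roll": 0},
], squeeze=20)

```text
time: 12.52
tool_pos: [0.4611, 0.1456, 0.0931]
tcp_rot: [2.375, 2.054, 0.002]
wrist_force: [3.0, -1.0, 1.2]
width: 0.251
grip_force: 20.2
```

```bash
python3 -c "
from h import *
to([.461,.1446,.092],81.7)"
```

```text
t 12.525 pos [0.4611 0.1456 0.0931] yaw 81.71 shift [-0.001   0.      0.0011] roll 0.01 w 0.25130009688323585 F [ 3.02 -0.97  1.24] T [-0.1  -0.61  0.03] g 20.19369900226593
```

The plug is held with only 3 N sideways. I'll draw it up slowly.

Request:
step_arm([
  {"fingers": 0.6,"dx": 0,"dy": 0.0005,"dz": -0.003,"roll": 0},
  {"fingers": 0.6,"dx": 0,"dy": 0.0005,"dz": -0.006,"roll": 0},
  {"fingers": 0.6,"dx": 0,"dy": 0.0005,"dz": -0.009,"roll": 0},
  {"fingers": 0.6,"dx": 0,"dy": 0.0005,"dz": -0.012,"roll": 0},
  {"fingers": 0.6,"dx": 0,"dy": 0.0005,"dz": -0.012,"roll": 0},
])

```text
time: 13.15
tool_pos: [0.4609, 0.1454, 0.1046]
tcp_rot: [2.376, 2.055, 0.001]
wrist_force: [4.0, -1.1, -1.9]
width: 0.256
grip_force: 20.2
```

```bash
python3 -c "
from h import *
to([.461,.1446,.122],81.7)"
```

```text
t 13.15 pos [0.4609 0.1454 0.1046] yaw 81.71 shift [-0.0008  0.0002 -0.0174] roll 0.01 w 0.25559680751688424 F [ 4.05 -1.12 -1.92] T [-0.02 -0.86 -0.03] g 20.159277319908142
```

Request:
step_arm([
  {"fingers": 0.6,"dx": 0,"dy": 0.0005,"dz": -0.003,"roll": 0},
  {"fingers": 0.6,"dx": 0,"dy": 0.0005,"dz": -0.006,"roll": 0},
  {"fingers": 0.6,"dx": 0,"dy": 0.0005,"dz": -0.009,"roll": 0},
  {"fingers": 0.6,"dx": 0,"dy": 0.0005,"dz": -0.012,"roll": 0},
  {"fingers": 0.6,"dx": 0,"dy": 0.0005,"dz": -0.015,"roll": 0},
  {"fingers": 0.6,"dx": 0,"dy": 0.0005,"dz": -0.017,"roll": 0},
  {"fingers": 0.6,"dx": 0,"dy": 0.0005,"dz": -0.017,"roll": 0},
  {"fingers": 0.6,"dx": 0,"dy": 0.0005,"dz": -0.017,"roll": 0},
])

```text
time: 14.15
tool_pos: [0.461, 0.1454, 0.1217]
tcp_rot: [-2.376, -2.055, 0.0]
wrist_force: [1.3, 0.8, -0.4]
width: 0.253
grip_force: 20.2
```

```bash
cat > chk.py <<'E'
from h import *
to([.461,.1446,.122],81.7)
im,d=cam('scene'); vv,uu=np.mgrid[:420,:560]
P=dep('scene',np.c_[uu.ravel(),vv.ravel()],d).reshape(420,560,3)
hsv=cv2.cvtColor(im,cv2.COLOR_BGR2HSV).astype(int)
g=(np.hypot(P[...,0]-.461,P[...,1]-.1446)<.016)&(P[...,2]>.083)&(P[...,2]<.165)
gr=g&(hsv[...,1]>110)&(hsv[...,0]>45)&(hsv[...,0]<80)
print('green z',np.percentile(P[gr][:,2],[0,3,50,97]),gr.sum())
for lo in np.arange(.083,.165,.004):
    k=g&(P[...,2]>=lo)&(P[...,2]<lo+.004)
    if k.sum(): print(round(lo,3),k.sum(),hsv[k].mean(0).round())
m=(abs(P[...,0]-.54)<.05)&(abs(P[...,1]+.325)<.06)&(P[...,2]>.112)&(P[...,2]<.125)&((hsv[...,0]<8)|(hsv[...,0]>172))&(hsv[...,1]>150)
print('master',m.sum(),P[m].mean(0))
y=(np.hypot(P[...,0]-.471,P[...,1]-.219)<.03)&(P[...,2]>.09)&(hsv[...,0]>18)&(hsv[...,0]<35)&(hsv[...,1]>120);print('yellow',y.sum(),P[y].mean(0),P[y][:,2].max())
E
python3 chk.py
```

```text
t 14.15 pos [0.461  0.1454 0.1217] yaw 81.71 shift [-0.0008  0.0001 -0.0003] roll 0.01 w 0.2532883794874254 F [ 1.27  0.83 -0.39] T [-0.01 -0.29 -0.  ] g 20.15981823205948
green z [0.11755733 0.11974765 0.14565744 0.1603684 ] 159
0.083 14 [ 46.  10. 102.]
0.087 14 [57. 10. 94.]
0.091 11 [39. 10. 95.]
0.095 14 [77. 10. 98.]
0.099 11 [47.  8. 92.]
0.103 6 [ 5.  9. 94.]
0.107 14 [72. 17. 74.]
0.111 31 [105.  17.  57.]
0.115 19 [76. 71. 76.]
0.119 14 [ 90. 122.  91.]
0.123 19 [ 75. 113.  67.]
0.127 19 [ 80. 104.  64.]
0.131 15 [ 70. 109.  69.]
0.135 17 [63. 94. 58.]
0.139 20 [ 65. 106.  69.]
0.143 20 [67. 90. 60.]
0.147 18 [ 69. 109.  67.]
0.151 18 [ 80. 107.  66.]
0.155 27 [ 77. 108.  83.]
0.159 41 [ 73. 112. 102.]
0.163 3 [143.  52.  38.]
master 103 [ 0.54357903 -0.31707521  0.11541525]
yellow 257 [0.47685342 0.22516923 0.11531615] 0.13394823969796843
```

Collar top is at about 115 mm, the handle top at 160 mm, the master is standing and the yellow plug is untouched.

```bash
python3 -c "
from workcell import *
print(finish_job())"
```

```text
the job is handed in; nothing more can be done
None
```

I handed the job in with the master standing red end up and released, and the green plug held in its bore with its collar top at about 115 mm; `finish_job` returned no verdict.

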